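# Torque up the clamp arm's wing screw and prove that it holds

## Task

The clamp arm that carries the flask sits loose in the boss head of the short retort stand. Turn the brass wing screw on top of the boss head clockwise until it bites on the rod, bring it up to about 0.27 N·m, keep that torque on for a moment to see that the screw no longer turns, and do not force it well beyond that. Then let go of the screw and prove that the arm holds: push gently, with about 10 N, on the black-capped tail end of the rod, straight along the rod, for a moment, and leave it. The arm must not slip from where it is now, and the bottle, beaker and stopper nearby must not be disturbed.

Things in the scene. Friction and masses are not known exactly. Their poses are not given: they have to be found in the camera images.
- stand: Short retort stand, fixed to the bench: dark base plate 130 x 190 x 10, steel post 12 thick, cast aluminium boss head 60 x 36 whose top face is 205 above the bench. Origin: on the bench, straight below the axis of the wing screw; z up, y along the clamp rod towards the flask, x towards the post, which stands 32 from the screw axis and ends 202 above the bench.
- bush: Brass threaded bush, 19 across, on top of the boss head, with the upright wing screw that turns in it. Origin: on the screw axis, 205 above the bench (within 1).
- wing (a point): Centre of the wing of the brass clamp screw, on the screw's upright axis, about 241 above the bench (within 1). The wing is a flat upright plate: 26 wide along its x axis, 8 thick along its y axis, from 226 to 252 above the bench, on a shank 9 thick. z up. It turns with the screw.
- screw (a joint): Angle of the wing screw, rad, growing clockwise as seen from above (tightening). Stiff thread: about 0.15 N·m turns it while loose, and it stays where it is left, so a tool that rocks back slightly feels less than it turned with: finish in small steps. The angle where its foot meets the rod differs each time, 0.3 to 1.35 rad beyond the start; then the torque rises by 0.03 to 0.1 N·m per 0.1 rad.
- screw_foot: Foot of the wing screw, hidden in the boss head; it presses on the rod from above. Its origin lies near the bush. Its press on the rod: none while loose; then some 330 N for each N·m of torque above what the stiff thread takes, so about 40 N at 0.27 N·m. It stays on when the screw is let go, and holds the rod by friction.
- clamp_arm: Clamp arm: steel rod 10 thick, level, 185 above the bench, through the boss head, with a three-finger clamp and a small round glass flask (64 across, hung by its neck) on its far end. It can slide along its length and drags with only 1.5 N while the screw is loose. Origin: on the bench below the rod, within 12 of the stand's origin; axes as the stand's: y along the rod towards the flask.
- rod_end (a point): Centre of the flat end face of the black cap (13 across) on the rod's bare tail, 185 above the bench, 134 (within 12) from the screw axis on the side away from the flask. y along the rod towards the flask, z up: the push goes along +y. Free bench beyond it but for the reagent bottle, which stands lower.
- stirrer: White magnetic stirrer 160 x 155 x 85 high, fixed, under the flask. Origin: centre of its underside.
- reagent_bottle: Amber bottle with a blue cap, 58 across, 115 high, loose on the bench below and beyond the rod's tail. Origin: centre of its underside.
- beaker: Glass beaker, 66 across, 85 high, loose on the bench on the robot's side of the stand. Origin: centre of its underside.
- stopper: Glass stopper, 28 across, 38 high, loose on the bench on the robot's side of the stand. Origin: centre of its underside.

How it is judged (in metres and radians):
On the way, in this order (a step that is already met when the one before it is completed fails the run):
1. the wing screw, still in the fingers, is tight on the rod (its foot presses with more than 28 N) and does not turn (under 0.05 rad/s) for 0.4 s (contact force between screw_foot and clamp_arm above 28 N and velocity of joint screw between -0.05 and 0.05 rad/s and contact force between the fingers and bush above 1 N), for 0.4 s.
2. with the screw let go, the fingers, standing beyond the rod's tail end, push on it with more than 6 N for 0.3 s (contact force between the fingers and clamp_arm above 6 N and y of the grasp point in the frame of rod_end below -0.003 m and contact force between the fingers and bush below 0.5 N), for 0.3 s.
At the end, for the whole second after the job is handed in: the wing screw stays tight (its foot presses on the rod with more than 28 N), screw and arm are at rest, and the clamp arm is within 3 mm of where it was at the start (contact force between screw_foot and clamp_arm above 28 N and distance of clamp_arm from where it was at the start of the episode below 0.003 m and linear speed of clamp_arm below 0.005 m/s and velocity of joint screw between -0.02 and 0.02 rad/s); the robot touches nothing.
It fails at once if the screw is forced: its foot presses on the rod with more than 80 N (0.39 N·m) (contact force between screw_foot and clamp_arm above 80 N).
It fails at once if the clamp arm slips more than 4 mm (distance of clamp_arm from where it was at the start of the episode above 0.004 m).
It fails at once if the clamp arm is pushed with more than 30 N (contact force between the fingers and clamp_arm above 30 N).
It fails at once if the bottle, beaker or stopper is shifted more than 10 mm (distance of any of reagent_bottle, beaker, stopper from where it was at the start of the episode above 0.01 m).
It also fails if it takes over 69 s, if anything falls off the work surface, if the arm or the gripper's body presses on something with over 40 N, if the wrist force passes 120 N, or if a joint passes its speed limit or range.

## Robot

A 6-joint arm with a two-finger parallel gripper is mounted at the origin on the work surface. World frame = base frame: x ahead of the robot, y to its left, z up, the work surface at z = 0. Lengths are in mm, angles in degrees, forces in N, time in s.
With the tool pointing down it reaches from about 250 to 850 mm from the base axis. Payload 12.5 kg.
Tool frame: the origin (TCP) lies at the very end of the fingers, on their centre line; the grasp point (between the pads) lies 19 mm behind it; z points along the fingers, y is the line along which they close (so a half turn about z gives the same grasp; the last joint's range is limited). The gripper opens to 93 mm and grips with 3 to 60 N. Pads are 15 mm wide; open, the fingers measure 128 mm over their backs; the gripper's body (75 mm by 188 mm) begins 65 mm behind the grasp point.
Start: joints at [-79.847, 20.094, 94.641, -0, 65.266, -4.847], TCP at [142.371, -531.239, 218.633] pointing down, gripper open.
Joint ranges: [-157.81, 157.81], [-45, 120.19], [0.68, 151.7], [-89.99, 269.99], [4.06, 180], [-164.3, 164.3]. Speed limits (degrees/s): [127.2, 127.2, 159.86, 180, 180, 180].

## Interface

Orientations are given as a 3x3 rotation matrix whose columns are the frame's x, y, z axes.
In Python, from plant import sense, grab_frame, ticket gives the robot as it stands.
- The arm moves only by the tool move_arm, never from a script. Its argument "steps" is one flat list of numbers, 6 for each row, row after row: the shift along the world's x, y, z as a fraction of full scale, then the turn, a rotation vector about the world's x, y, z as a fraction of full scale. In form: [x, y, z, rx, ry, rz, x, y, z, rx, ry, rz, ...]. A call has 1 to 10 rows; each row shifts and turns the commanded pose from where the row before left it; what a row does not reach is not made up. Full scale, the value 1, is 0.05 m for a shift and 10 degrees for a turn. A row lasts 1/8 s, in which the tool goes at most 62.5 mm and 10.7 degrees, less where a joint would pass 70% of its speed; a pose out of reach is approached as far as the arm can. A call with a number of a shift or a turn outside -1 to 1 is refused whole. A call with a gripper value outside its range is refused whole. "fingers" is the finger opening in mm, from 0 to 93, set as the call begins (left out, the last holds). The fingers move at their own pace and stop on an object; "grip_force" is the grip in N (left out, the last holds). Time passes only in rows, so rows that do not move let the fingers close. It gives the time, the measured TCP pose, the force, the opening and the grip force at its end, in the units of the state.
- sense(): the state, without advancing time (a new reading comes with each control period).
- grab_frame(name): name is "scene" or "top" or "wrist"; returns a dict with "pixels" (420x560x3 uint8, blue, green, red), "fx", "fy", "cx", "cy" (pixels), "R" (3x3) and "t" (3): a world point X has camera coordinates R X + t; the wrist camera has in their place "tool_from_camera" (4x4, takes a point from camera to tool coordinates, whose origin is the TCP and whose axes are the flange's). Camera axes: x right, y down, z forward; pixel columns grow to the right and rows downward; lengths in mm; the calibration is good to about 2 mm. A picture is of the moment at which its call begins: read the wrist's pose just before it. There is no depth.
- ticket.sign_off(): hands the job in; it is judged then, once.
The state is a dict: "t": time; "q": joint angles; "joint_velocities": joint speeds; "joint_torque": joint torques, N m; "ee_pos": TCP position; "tool_rot": TCP orientation; "force": force on the tool from outside, world axes, zero at the start; "wrist_torque": the same for the moment, N m; "width": finger opening in mm; "grasp_force": force on a finger pad.
Only numpy, scipy, OpenCV 4.12 (cv2) and the standard library are available. Lean on these libraries where they do the work, as an engineer would, in place of code of your own. Each camera call takes 0.05 s, during which the arm holds its last target. There are 200 camera calls.

## Working session

There is one attempt and no reset: what is moved stays moved. The work goes in short steps, Python scripts to look and compute and a tool call to move; the robot and the scene stay as the last step left them, time stands still between calls to the robot, and variables do not carry over. Pictures are saved under pics/ and viewed, at most 10 in all, crops included, and the job is handed in when it is done.

Besides the shell and the picture viewer there is one more tool, called after "Call:" as name(argument=value, ...) on one line, values as JSON. move_arm: Moves the arm, as the interface text tells. Its arguments: {"type":"object","properties":{"steps":{"type":"array"},"fingers":{"type":"number"},"grip_force":{"type":"number"}},"required":["steps"]}

```bash
mkdir -p pics
python3 - <<'E'
from plant import *
import cv2,pickle
s=sense();print(s)
d={}
for n in("scene","top","wrist"):
    f=grab_frame(n);d[n]=f;cv2.imwrite(f"pics/{n}0.png",f["pixels"]);print(n,{k:v for k,v in f.items() if k!="pixels"})
pickle.dump((s,d),open("f0.pkl","wb"))
E
```

```text
{'t': 0.0, 'q': array([-7.98453785e+01,  2.01238569e+01,  9.46773516e+01, -3.10816006e-04,
        6.52653010e+01, -4.84836064e+00]), 'joint_velocities': array([-0.06176009,  0.0752254 , -0.03982622,  0.06379097,  0.03908792,
        0.04363885]), 'joint_torque': array([ 1.46129303e-03, -4.97313023e+01, -2.85250157e+01,  6.99823676e-02,
        2.57232296e-02, -9.87816361e-05]), 'ee_pos': array([ 142.32949937, -530.905244  ,  218.10335966]), 'tool_rot': array([[ 9.65911776e-01,  2.58871393e-01, -2.09506461e-04],
       [ 2.58871461e-01, -9.65911105e-01,  1.14175642e-03],
       [ 9.32034567e-05, -1.15707121e-03, -9.99999326e-01]]), 'force': array([ 0.49777761,  0.20043459, -0.21129108]), 'wrist_torque': array([-0.02243272,  0.01643701,  0.01876671]), 'grasp_force': 0.0, 'width': 93.19933166128865}
scene {'fx': 434.2384547998592, 'fy': 434.2384547998592, 'cx': 282.21448488199917, 'cy': 213.38925512124294, 'R': array([[ 0.08611605,  0.99617038,  0.01511976],
       [ 0.78983331, -0.05901308, -0.61047588],
       [-0.60724572,  0.06451386, -0.79189052]]), 't': array([ -51.89852384, -343.4646818 , 1196.08180987])}
top {'fx': 452.00138675849377, 'fy': 452.00138675849377, 'cx': 280.15108987168753, 'cy': 209.12359343767073, 'R': array([[ 0.02652974, -0.99957691,  0.01192402],
       [-0.98729485, -0.02806947, -0.15640006],
       [ 0.15666858, -0.00762327, -0.98762181]]), 't': array([4.55512997e-01, 5.76204375e+02, 9.31534570e+02])}
wrist {'fx': 318.63054135251866, 'fy': 318.63054135251866, 'cx': 279.53209679607573, 'cy': 208.4953750653872, 'tool_from_camera': array([[-7.67134636e-04, -9.61183616e-01, -2.75908443e-01,
         7.70819968e+01],
       [ 9.99999569e-01, -5.92898258e-04, -7.14911847e-04,
        -7.07227755e-01],
       [ 5.23575919e-04, -2.75908872e-01,  9.61183656e-01,
        -1.66413742e+02],
       [ 0.00000000e+00,  0.00000000e+00,  0.00000000e+00,
         1.00000000e+00]])}
```

View pics/scene0.png

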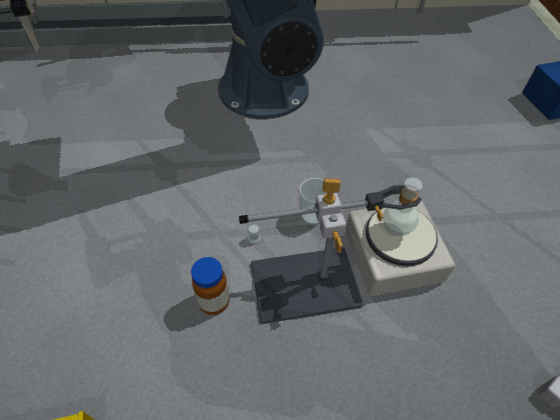

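View pics/top0.png

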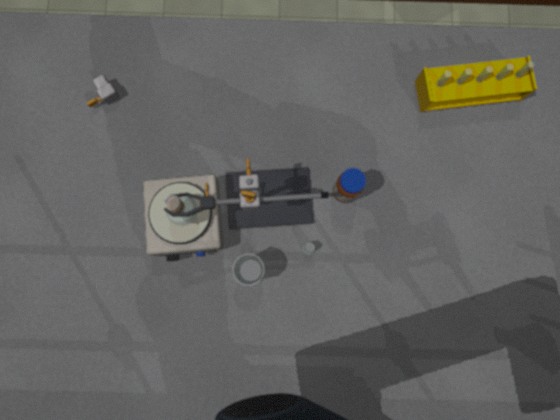

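The scene picture shows the wing at about (332,185), the black cap at (243,219) and the bottle at (210,285). The top picture shows the wing at (248,196) and the cap at (325,195). I'll enlarge both for exact pixels.

Run:
```python
import cv2,numpy as np
a=cv2.imread("pics/scene0.png")[160:250,225:425];b=cv2.imread("pics/top0.png")[155:245,190:390]
r=lambda i:cv2.resize(i,None,fx=4,fy=3.3,interpolation=cv2.INTER_CUBIC)
cv2.imwrite("pics/crop1.png",np.vstack([r(a),r(b)]))
```

```text
(no output)
```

View pics/crop1.png

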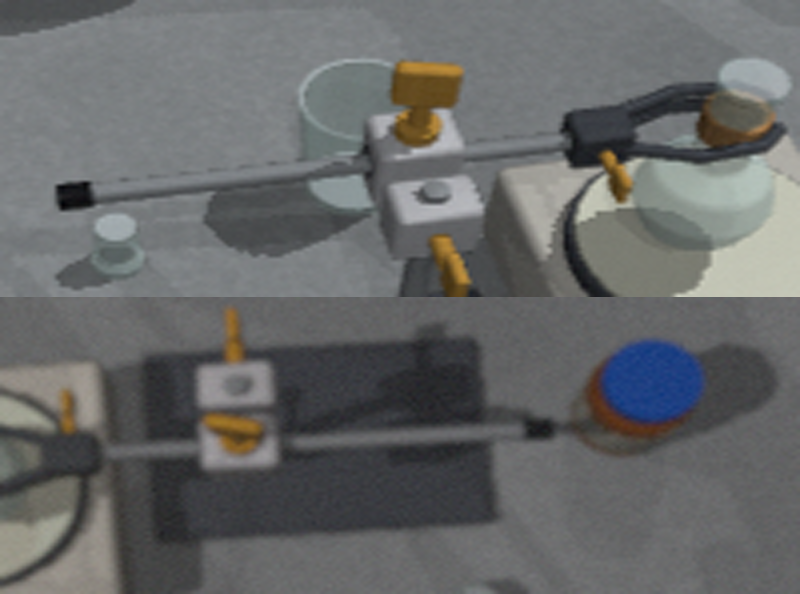

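The crop shows these points, in full-picture pixels:

| Point | Scene | Top |
|---|---|---|
| Wing top centre | (331.7,180) | (248.2,194.1) |
| Cap end | (239.5,219) | (328.2,195) |
| Post top | (333.7,217.6) | (249.5,181.4) |

The wing is turned a little from the rod.

```bash
cat > h.py <<'E'
import numpy as np,pickle
def hit(f,u,v,z):
    R,t=f["R"],f["t"];c=-R.T@t;d=R.T@np.array([(u-f["cx"])/f["fx"],(v-f["cy"])/f["fy"],1]);return (c+d*(z-c[2])/d[2]).round(1)
def wristcam(s,f):
    T=f["tool_from_camera"];Rw=s["tool_rot"]@T[:3,:3];c=s["ee_pos"]+s["tool_rot"]@T[:3,3]
    return dict(f,R=Rw.T,t=-Rw.T@c)
def proj(f,X):
    p=f["R"]@np.array(X)+f["t"];return (f["fx"]*p[0]/p[2]+f["cx"],f["fy"]*p[1]/p[2]+f["cy"])
E
python3 - <<'E'
from h import *
s,d=pickle.load(open("f0.pkl","rb"))
for n,pts in dict(scene=dict(wingtop=(331.7,180,252),cap=(239.5,219,185),post=(333.7,217.6,202),rodfl=(364.5,203.6,185),bottle=(207,269,115)),
  top=dict(wingtop=(248.2,194.1,252),cap=(328.2,195,187),post=(249.5,181.4,202),rodfl=(217,202,188),wl=(241.2,193.8,250),wr=(255.5,197.4,250),bottle=(352.5,180.5,115),beaker=(249,268,85),stopper=(310,248,38))).items():
  for k,p in pts.items(): print(n,k,hit(d[n],*p))
f=wristcam(s,d["wrist"]);print(proj(f,(440,55,240)))
E
```

```text
scene wingtop [571.4  73.7 252. ]
scene cap [584.  -69.4 185. ]
scene post [605.   76.9 202. ]
scene rodfl [567.6 136.  185. ]
scene bottle [ 630.  -128.3  115. ]
top wingtop [567.6  73.1 252. ]
top cap [582.6 -71.  187. ]
top post [600.8  74.8 202. ]
top rodfl [563.3 134.1 188. ]
top wl [568.1  85.2 250. ]
top wr [562.6  60.5 250. ]
top bottle [ 627.9 -128.4  115. ]
top beaker [447.   76.6  85. ]
top stopper [494.4 -50.2  38. ]
(np.float64(-3617.8883085930515), np.float64(-2886.2830580673317))
```

Call:
move_arm(steps=[0.61,0.86,0.21,0,0,0.45,0.61,0.86,0.21,0,0,0.45,0.61,0.86,0.21,0,0,0.45,0.61,0.86,0.21,0,0,0.45,0.61,0.86,0.21,0,0,0.45,0.61,0.86,0.21,0,0,0.45,0.61,0.86,0.21,0,0,0.45,0.61,0.86,0.21,0,0,0.45,0.61,0.86,0.21,0,0,0.45,0.61,0.86,0.11,0,0,0.45], fingers=44)

```text
t: 1.4
ee_pos: [448.2, -99.6, 319.2]
tool_rot: [[0.498, 0.867, 0.001], [0.867, -0.498, -0.0], [0.0, 0.001, -1.0]]
force: [0.5, -0.6, -0.2]
width: 44.1
grasp_force: 0.0
```

Call:
move_arm(steps=[0.61,0.86,0,0,0,0.45,0.61,0.86,0,0,0,0.45,0.61,0.86,0,0,0,0.45,0.61,0.86,0,0,0,0.45,0,0,0,0,0,0,0,0,0,0,0,0])

```text
t: 2.15
ee_pos: [569.0, 70.4, 318.3]
tool_rot: [[0.208, 0.978, -0.001], [0.978, -0.208, -0.0], [-0.0, -0.001, -1.0]]
force: [0.9, 0.4, 0.1]
width: 44.0
grasp_force: 0.0
```

Run:
```python
from plant import *
from h import *
import cv2
s=sense();f=grab_frame("wrist");pickle.dump((s,f),open("f1.pkl","wb"))
print(s["t"],s["ee_pos"],s["tool_rot"].round(3).tolist(),s["width"],s["wrist_torque"],s["force"])
g=wristcam(s,f);print(proj(g,(571,73,252)),proj(g,(571,73,205)))
cv2.imwrite("pics/w1.png",f["pixels"])
```

```text
2.15 [568.96676427  70.41494237 318.28367464] [[0.208, 0.978, -0.001], [0.978, -0.208, -0.0], [-0.0, -0.001, -1.0]] 44.0182850824917 [-0.04609982 -0.04493136  0.05586894] [0.89293154 0.44045253 0.14359038]
(np.float64(281.6145945801904), np.float64(218.33282215876108)) (np.float64(281.35794345700873), np.float64(202.52649995872625))
```

View pics/w1.png

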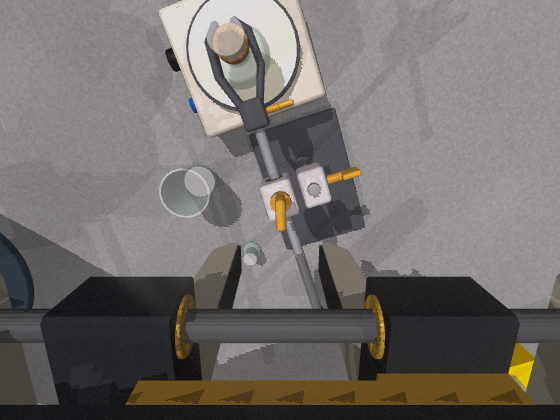

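The wing at about (281,215) lies along image vertical, so it is nearly aligned with the tool's x axis. The bush is at (280,201). I'll take a closer crop for accuracy.

Run:
```python
import cv2
a=cv2.imread("pics/w1.png")[165:245,240:340]
cv2.imwrite("pics/w1c.png",cv2.resize(a,None,fx=7.5,fy=7.5,interpolation=cv2.INTER_CUBIC))
```

```text
(no output)
```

View pics/w1c.png

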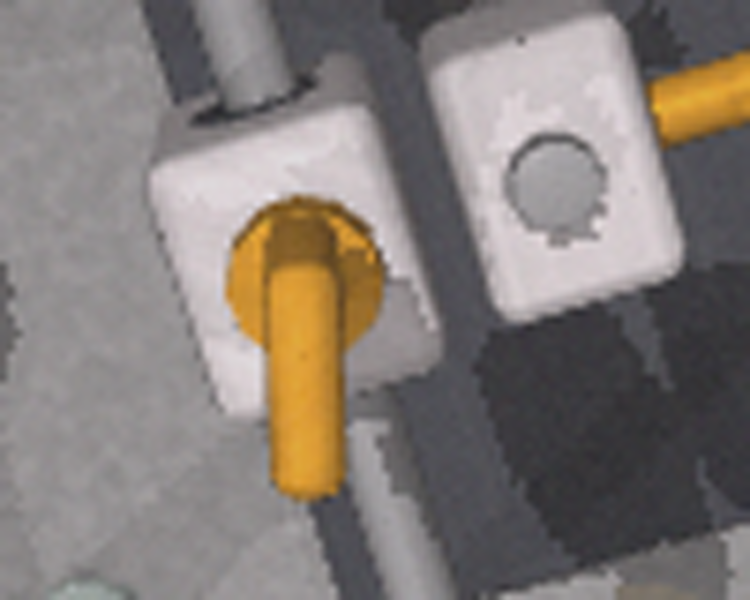

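Run:
```python
from h import *
s,f=pickle.load(open("f1.pkl","rb"));g=wristcam(s,f)
p=lambda x,y:(240+x/7.5,165+y/7.5)
for n,q,z in(("wing",(305,378),252),("wa",(302,262),252),("wb",(308,495),252),("bush",(305,275),212),("post",(555,185),202)):print(n,hit(g,*p(*q),z))
```

```text
wing [570.8  75.5 252. ]
wa [573.   87.5 252. ]
wb [568.4  63.  252. ]
bush [570.9  75.7 212. ]
post [602.3  77.8 202. ]
```

Call:
move_arm(steps=[0.04,0.1,-0.4,0,0,0.1,0,0,-0.5,0,0,0,0,0,-0.5,0,0,0,0,0,-0.4,0,0,0,0,0,-0.1,0,0,0,0,0,0,0,0,0])

```text
t: 2.95
ee_pos: [571.4, 75.2, 224.2]
tool_rot: [[0.192, 0.981, 0.0], [0.981, -0.192, -0.0], [0.0, 0.0, -1.0]]
force: [1.1, 0.2, 0.3]
width: 44.0
grasp_force: 0.0
```

Call:
move_arm(steps=[0,0,0,0,0,0,0,0,0,0,0,0,0,0,0,0,0,0,0,0,0,0,0,0,0,0,0,0,0,0,0,0,0,0,0,0], fingers=0, grip_force=25)

```text
t: 3.7
ee_pos: [570.7, 75.9, 223.7]
tool_rot: [[0.19, 0.982, -0.002], [0.982, -0.19, 0.0], [-0.0, -0.002, -1.0]]
force: [-5.1, 1.1, 4.1]
width: 8.2
grasp_force: 25.0
```

```bash
cat > st.py <<'E'
from plant import *
import numpy as np
s=sense();print(s["t"],s["ee_pos"].round(2),"yaw",round(np.degrees(np.arctan2(s["tool_rot"][1,0],s["tool_rot"][0,0])),2),"F",s["force"].round(2),"M",s["wrist_torque"].round(3),"w",round(s["width"],2),"g",round(s["grasp_force"],1),"q6",s["q"][5].round(1))
E
python3 st.py
```

```text
3.7 [570.72  75.94 223.71] yaw 79.02 F [-5.07  1.1   4.06] M [0.088 0.955 0.154] w 8.17 g 25.0 q6 13.9
```

Call:
move_arm(steps=[-0.014,0,0,0,0,0,0,0,0,0,0,-0.3,0,0,0,0,0,-0.3,0,0,0,0,0,-0.3,0,0,0,0,0,0], grip_force=55)

```text
t: 4.32
ee_pos: [570.9, 75.9, 223.7]
tool_rot: [[0.342, 0.94, 0.001], [0.94, -0.342, 0.0], [0.0, 0.001, -1.0]]
force: [0.6, 1.3, 1.4]
width: 7.3
grasp_force: 55.0
```

```bash
python3 st.py
```

```text
4.325 [570.92  75.86 223.72] yaw 70.02 F [0.62 1.33 1.4 ] M [ 0.145 -0.049 -0.026] w 7.34 g 55.0 q6 22.9
```

Call:
move_arm(steps=[0,0,0,0,0,-0.3,0,0,0,0,0,-0.3])

```text
t: 4.58
ee_pos: [571.1, 75.8, 223.7]
tool_rot: [[0.438, 0.899, 0.001], [0.899, -0.438, -0.0], [0.001, 0.001, -1.0]]
force: [2.1, 0.2, 0.4]
width: 7.6
grasp_force: 55.0
```

```bash
python3 st.py
```

```text
4.575 [571.1   75.78 223.73] yaw 63.99 F [2.05 0.21 0.4 ] M [ 0.06 -0.32  0.17] w 7.56 g 55.0 q6 28.9
```

Call:
move_arm(steps=[0,0,0,0,0,0,0,0,0,0,0,0])

```text
t: 4.82
ee_pos: [571.1, 75.8, 223.7]
tool_rot: [[0.437, 0.899, 0.001], [0.899, -0.437, 0.0], [0.001, 0.001, -1.0]]
force: [3.2, 0.3, 0.4]
width: 7.9
grasp_force: 55.0
```

```bash
python3 st.py
```

```text
4.825 [571.07  75.75 223.74] yaw 64.09 F [3.19 0.33 0.43] M [ 0.053 -0.616 -0.029] w 7.91 g 55.0 q6 28.8
```

Call:
move_arm(steps=[0,0,0,0,0,-0.1,0,0,0,0,0,-0.1,0,0,0,0,0,-0.1,0,0,0,0,0,-0.1])

```text
t: 5.32
ee_pos: [571.1, 75.7, 223.7]
tool_rot: [[0.501, 0.866, 0.001], [0.866, -0.501, -0.0], [0.001, 0.001, -1.0]]
force: [4.6, 0.1, -1.0]
width: 7.6
grasp_force: 55.0
```

```bash
python3 st.py
```

```text
5.325 [571.15  75.71 223.75] yaw 59.95 F [ 4.65  0.13 -1.01] M [-0.011 -1.058  0.147] w 7.59 g 55.0 q6 33.0
```

Call:
move_arm(steps=[0,0,0,0,0,-0.1,0,0,0,0,0,-0.1,0,0,0,0,0,-0.1,0,0,0,0,0,-0.1])

```text
t: 5.82
ee_pos: [571.2, 75.6, 223.7]
tool_rot: [[0.56, 0.829, 0.001], [0.829, -0.56, -0.0], [0.001, 0.001, -1.0]]
force: [6.8, -0.8, -1.5]
width: 8.0
grasp_force: 55.0
```

```bash
python3 st.py
```

```text
5.825 [571.23  75.63 223.74] yaw 55.95 F [ 6.85 -0.79 -1.5 ] M [ 1.000e-03 -1.114e+00  1.380e-01] w 8.01 g 55.0 q6 37.0
```

Call:
move_arm(steps=[0.008,0,0,0,0,-0.1,0.008,0,0,0,0,-0.1,0,0,0,0,0,-0.1,0,0,0,0,0,-0.1])

```text
t: 6.32
ee_pos: [571.4, 75.6, 223.7]
tool_rot: [[0.617, 0.787, -0.0], [0.787, -0.617, -0.0], [-0.0, 0.0, -1.0]]
force: [2.6, -2.8, 1.7]
width: 7.5
grasp_force: 55.0
```

```bash
python3 st.py
```

```text
6.325 [571.43  75.59 223.73] yaw 51.93 F [ 2.62 -2.8   1.73] M [-0.405 -0.415  0.129] w 7.54 g 55.0 q6 41.0
```

Call:
move_arm(steps=[0,0,0,0,0,-0.1,0,0,0,0,0,-0.1,0,0,0,0,0,-0.1,0,0,0,0,0,-0.1])

```text
t: 6.82
ee_pos: [571.5, 75.6, 223.7]
tool_rot: [[0.67, 0.742, 0.0], [0.742, -0.67, -0.0], [-0.0, 0.0, -1.0]]
force: [2.3, -5.1, 3.0]
width: 7.7
grasp_force: 55.0
```

```bash
python3 st.py
```

```text
6.825 [571.52  75.56 223.7 ] yaw 47.93 F [ 2.34 -5.11  2.97] M [-0.833 -0.408  0.136] w 7.74 g 55.0 q6 45.0
```

Call:
move_arm(steps=[0.004,-0.006,0,0,0,-0.1,0,-0.006,0,0,0,-0.1,0,0,0,0,0,-0.1,0,0,0,0,0,-0.1])

```text
t: 7.32
ee_pos: [571.6, 75.4, 223.7]
tool_rot: [[0.72, 0.694, -0.0], [0.694, -0.72, 0.0], [0.0, -0.0, -1.0]]
force: [0.3, -0.3, 4.7]
width: 7.8
grasp_force: 55.0
```

```bash
python3 st.py
```

```text
7.325 [571.64  75.4  223.7 ] yaw 43.94 F [ 0.3  -0.26  4.67] M [-0.082 -0.166  0.15 ] w 7.76 g 55.0 q6 48.9
```

Call:
move_arm(steps=[0,0,0,0,0,-0.1,0,0,0,0,0,-0.1,0,0,0,0,0,-0.1,0,0,0,0,0,-0.1])

```text
t: 7.82
ee_pos: [571.7, 75.3, 223.7]
tool_rot: [[0.767, 0.642, 0.0], [0.642, -0.767, 0.0], [0.0, -0.0, -1.0]]
force: [0.5, 0.4, 5.7]
width: 7.5
grasp_force: 55.0
```

```bash
python3 st.py
```

```text
7.825 [571.72  75.29 223.69] yaw 39.94 F [0.52 0.38 5.7 ] M [ 0.045 -0.147  0.192] w 7.52 g 55.0 q6 52.9
```

Call:
move_arm(steps=[0,0,0,0,0,-0.1,0,0,0,0,0,-0.1,0,0,0,0,0,-0.1])

```text
t: 8.2
ee_pos: [571.8, 75.2, 223.7]
tool_rot: [[0.799, 0.601, 0.0], [0.601, -0.799, 0.0], [0.0, 0.0, -1.0]]
force: [1.0, -0.1, 5.5]
width: 7.6
grasp_force: 55.0
```

```bash
python3 st.py
```

```text
8.2 [571.77  75.19 223.71] yaw 36.93 F [ 0.97 -0.1   5.52] M [ 0.018 -0.214  0.152] w 7.58 g 55.0 q6 55.9
```

Call:
move_arm(steps=[0,0,0,0,0,-0.1,0,0,0,0,0,-0.1])

```text
t: 8.45
ee_pos: [571.8, 75.2, 223.7]
tool_rot: [[0.82, 0.573, 0.0], [0.573, -0.82, 0.0], [0.0, 0.0, -1.0]]
force: [0.9, 0.6, 5.1]
width: 7.7
grasp_force: 55.0
```

```bash
python3 st.py
```

```text
8.45 [571.81  75.18 223.72] yaw 34.93 F [0.89 0.57 5.13] M [-0.042 -0.391  0.17 ] w 7.65 g 55.0 q6 57.9
```

Call:
move_arm(steps=[0,0,0,0,0,-0.1,0,0,0,0,0,-0.1,0,0,0,0,0,-0.1,0,0,0,0,0,-0.1])

```text
t: 8.95
ee_pos: [571.8, 75.1, 223.7]
tool_rot: [[0.858, 0.514, 0.0], [0.514, -0.858, -0.0], [0.0, 0.0, -1.0]]
force: [2.5, -1.0, 5.6]
width: 7.6
grasp_force: 55.0
```

```bash
python3 st.py
```

```text
8.95 [571.84  75.08 223.69] yaw 30.93 F [ 2.49 -1.03  5.57] M [-0.217 -0.632  0.138] w 7.58 g 55.0 q6 61.9
```

Call:
move_arm(steps=[0,0,0,0,0,-0.1,0,0,0,0,0,-0.1,0,0,0,0,0,-0.1])

```text
t: 9.32
ee_pos: [571.9, 75.0, 223.7]
tool_rot: [[0.884, 0.468, 0.001], [0.468, -0.884, -0.0], [0.0, 0.001, -1.0]]
force: [5.4, -2.9, 4.5]
width: 7.5
grasp_force: 55.0
```

```bash
python3 st.py
```

```text
9.325 [571.9   74.99 223.72] yaw 27.93 F [ 5.36 -2.89  4.51] M [-0.498 -0.903  0.183] w 7.52 g 55.0 q6 64.9
```

Call:
move_arm(steps=[0.01,-0.006,0,0,0,-0.1,0,0,0,0,0,-0.1,0,0,0,0,0,-0.1,0,0,0,0,0,-0.1])

```text
t: 9.82
ee_pos: [572.0, 74.9, 223.7]
tool_rot: [[0.914, 0.406, -0.0], [0.406, -0.914, 0.0], [-0.0, -0.0, -1.0]]
force: [2.6, -1.9, 5.6]
width: 7.5
grasp_force: 55.0
```

```bash
python3 st.py
```

```text
9.825 [571.98  74.86 223.69] yaw 23.93 F [ 2.63 -1.86  5.62] M [-0.335 -0.448  0.136] w 7.54 g 55.0 q6 68.9
```

Call:
move_arm(steps=[0,0,0,0,0,-0.1,0,0,0,0,0,-0.1])

```text
t: 10.07
ee_pos: [572.0, 74.8, 223.7]
tool_rot: [[0.928, 0.374, -0.0], [0.374, -0.928, -0.0], [-0.0, -0.0, -1.0]]
force: [2.0, -2.6, 5.2]
width: 7.8
grasp_force: 55.0
```

```bash
python3 st.py
```

```text
10.075 [572.    74.8  223.71] yaw 21.93 F [ 1.96 -2.58  5.22] M [-0.399 -0.453  0.137] w 7.81 g 55.0 q6 70.9
```

Call:
move_arm(steps=[0,-0.006,0,0,0,-0.1,0,0,0,0,0,-0.1,0,0,0,0,0,-0.1,0,0,0,0,0,-0.1])

```text
t: 10.58
ee_pos: [572.0, 74.7, 223.7]
tool_rot: [[0.951, 0.308, -0.0], [0.308, -0.951, 0.0], [-0.0, -0.0, -1.0]]
force: [2.3, -1.4, 5.7]
width: 7.4
grasp_force: 55.0
```

```bash
python3 st.py
```

```text
10.575 [572.05  74.66 223.7 ] yaw 17.93 F [ 2.26 -1.41  5.71] M [-0.24  -0.492  0.164] w 7.43 g 55.0 q6 74.9
```

Call:
move_arm(steps=[0,0,0,0,0,-0.1,0,0,0,0,0,-0.1,0,0,0,0,0,-0.1,0,0,0,0,0,-0.1])

```text
t: 11.08
ee_pos: [572.1, 74.5, 223.7]
tool_rot: [[0.971, 0.241, -0.0], [0.241, -0.971, -0.0], [-0.0, -0.0, -1.0]]
force: [3.7, -0.9, 6.4]
width: 7.6
grasp_force: 55.0
```

```bash
python3 st.py
```

```text
11.075 [572.07  74.55 223.7 ] yaw 13.94 F [ 3.7  -0.87  6.42] M [-0.335 -0.516  0.15 ] w 7.57 g 55.0 q6 78.9
```

Call:
move_arm(steps=[0.006,0,0,0,0,-0.1,0,0,0,0,0,-0.1,0,0,0,0,0,-0.1,0,0,0,0,0,-0.1])

```text
t: 11.58
ee_pos: [572.1, 74.4, 223.7]
tool_rot: [[0.985, 0.173, -0.001], [0.173, -0.985, -0.0], [-0.001, 0.0, -1.0]]
force: [1.5, -2.6, 6.3]
width: 7.5
grasp_force: 55.0
```

```bash
python3 st.py
```

```text
11.575 [572.13  74.44 223.72] yaw 9.94 F [ 1.47 -2.63  6.33] M [-0.44  -0.232  0.159] w 7.55 g 55.0 q6 82.9
```

Call:
move_arm(steps=[0,0,0,0,0,-0.1,0,0,0,0,0,-0.1,0,0,0,0,0,-0.1,0,0,0,0,0,-0.1])

```text
t: 12.08
ee_pos: [572.2, 74.3, 223.8]
tool_rot: [[0.995, 0.103, -0.001], [0.103, -0.995, -0.0], [-0.001, 0.0, -1.0]]
force: [0.9, -3.1, 7.7]
width: 7.7
grasp_force: 55.0
```

```bash
python3 st.py
```

```text
12.075 [572.16  74.32 223.79] yaw 5.94 F [ 0.91 -3.06  7.67] M [-0.578 -0.189  0.235] w 7.73 g 55.0 q6 86.9
```

Call:
move_arm(steps=[0,-0.006,0,0,0,-0.1,0,0,0,0,0,-0.1])

```text
t: 12.32
ee_pos: [572.2, 74.2, 223.8]
tool_rot: [[0.998, 0.069, -0.001], [0.069, -0.998, -0.0], [-0.001, 0.0, -1.0]]
force: [0.9, -1.5, 8.3]
width: 7.0
grasp_force: 55.0
```

```bash
python3 st.py
```

```text
12.325 [572.15  74.24 223.8 ] yaw 3.94 F [ 0.92 -1.52  8.33] M [-0.347 -0.193  0.245] w 7.05 g 55.0 q6 88.8
```

Call:
move_arm(steps=[0,0,0,0,0,-0.07,0,0,0,0,0,-0.07])

```text
t: 12.58
ee_pos: [572.1, 74.2, 223.8]
tool_rot: [[0.999, 0.045, -0.001], [0.045, -0.999, -0.0], [-0.001, 0.0, -1.0]]
force: [1.1, -1.2, 8.4]
width: 7.7
grasp_force: 55.0
```

```bash
python3 st.py
```

```text
12.575 [572.14  74.19 223.81] yaw 2.55 F [ 1.09 -1.19  8.41] M [-0.385 -0.16   0.223] w 7.74 g 55.0 q6 90.2
```

Call:
move_arm(steps=[0,0,0,0,0,-0.07,0,0,0,0,0,-0.07])

```text
t: 12.82
ee_pos: [572.2, 74.1, 223.8]
tool_rot: [[1.0, 0.02, -0.001], [0.02, -1.0, -0.0], [-0.001, 0.0, -1.0]]
force: [1.2, -2.2, 8.3]
width: 8.1
grasp_force: 55.0
```

```bash
python3 st.py
```

```text
12.825 [572.17  74.12 223.83] yaw 1.15 F [ 1.2  -2.22  8.25] M [-0.458 -0.165  0.267] w 8.1 g 55.0 q6 91.6
```

Call:
move_arm(steps=[0,0,0,0,0,-0.07,0,0,0,0,0,-0.07])

```text
t: 13.08
ee_pos: [572.2, 74.1, 223.9]
tool_rot: [[1.0, -0.004, -0.001], [-0.004, -1.0, -0.0], [-0.001, 0.0, -1.0]]
force: [0.6, -2.4, 8.1]
width: 7.8
grasp_force: 55.0
```

```bash
python3 st.py
```

```text
13.075 [572.17  74.11 223.85] yaw -0.25 F [ 0.58 -2.41  8.14] M [-0.517 -0.179  0.257] w 7.78 g 55.0 q6 93.0
```

Call:
move_arm(steps=[0,0,0,0,0,0,0,0,0,0,0,0])

```text
t: 13.32
ee_pos: [572.1, 74.1, 223.9]
tool_rot: [[1.0, -0.004, -0.001], [-0.004, -1.0, -0.0], [-0.001, 0.0, -1.0]]
force: [-0.1, -1.6, 8.1]
width: 7.6
grasp_force: 55.0
```

```bash
python3 st.py
```

```text
13.325 [572.15  74.12 223.86] yaw -0.22 F [-0.11 -1.58  8.1 ] M [-0.498 -0.154  0.177] w 7.64 g 55.0 q6 93.0
```

Call:
move_arm(steps=[0,0,0,0,0,-0.05,0,0,0,0,0,-0.05,0,0,0,0,0,-0.05])

```text
t: 13.7
ee_pos: [572.2, 74.1, 223.9]
tool_rot: [[1.0, -0.03, -0.001], [-0.03, -1.0, -0.0], [-0.001, 0.0, -1.0]]
force: [0.9, -3.1, 8.0]
width: 7.5
grasp_force: 55.0
```

```bash
python3 st.py
```

```text
13.7 [572.16  74.06 223.88] yaw -1.74 F [ 0.9  -3.06  7.97] M [-0.56  -0.079  0.293] w 7.52 g 55.0 q6 94.5
```

Call:
move_arm(steps=[0,0,0,0,0,0,0,0,0,0,0,0,0,0,0,0,0,0,0,0,0,0,0,0,0,0,0,0,0,0,0,0,0,0,0,0,0,0,0,0,0,0,0,0,0,0,0,0])

```text
t: 14.7
ee_pos: [572.1, 74.1, 223.9]
tool_rot: [[1.0, -0.03, -0.001], [-0.03, -1.0, -0.0], [-0.001, 0.0, -1.0]]
force: [0.7, -2.4, 8.5]
width: 7.7
grasp_force: 55.0
```

```bash
python3 st.py
```

```text
14.7 [572.15  74.06 223.87] yaw -1.72 F [ 0.71 -2.44  8.49] M [-0.53  -0.163  0.29 ] w 7.65 g 55.0 q6 94.5
```

Call:
move_arm(steps=[0,0,0,0,0,0,0,0,0,0,0,0,0,0,0,0,0,0,0,0,0,0,0,0,0,0,0.2,0,0,0,0,0,0.4,0,0,0,0,0,0.6,0,0,0,0,0,0.6,0,0,0], fingers=36)

```text
t: 15.7
ee_pos: [572.4, 74.3, 315.3]
tool_rot: [[1.0, -0.03, 0.0], [-0.03, -1.0, 0.0], [0.0, -0.0, -1.0]]
force: [-0.4, -0.1, -0.4]
width: 36.0
grasp_force: 0.0
```

Call:
move_arm(steps=[0,-0.4,0.1,0,0,0.96,0.03,-0.41,0,0,0,0.96,0.03,-0.41,0,0,0,0.96,0.04,-0.41,0,0,0,0.97,0.04,-0.41,0,0,0,0.96,0.04,-0.41,0,0,0,0.97,0.04,-0.41,0,0,0,0.96,0.04,-0.41,0,0,0,0.97,0.03,-0.41,0,0,0,0.97,0.03,-0.41,0,0,0,0.97], fingers=0)

```text
t: 16.95
ee_pos: [588.5, -130.9, 319.4]
tool_rot: [[-0.089, 0.996, 0.001], [0.996, 0.089, -0.0], [-0.0, 0.001, -1.0]]
force: [-0.3, 0.2, 0.1]
width: 0.8
grasp_force: 0.0
```

Call:
move_arm(steps=[0,0,0,0,0,0,0,0,0,0,0,0])

```text
t: 17.2
ee_pos: [588.4, -129.6, 319.0]
tool_rot: [[-0.08, 0.997, 0.0], [0.997, 0.08, 0.0], [0.0, 0.0, -1.0]]
force: [-0.6, 0.3, -0.2]
width: 0.7
grasp_force: 0.0
```

Run:
```python
exec(open("st.py").read())
from h import *
import cv2
f=grab_frame("wrist");g=wristcam(s,f);pickle.dump(g,open("f2.pkl","wb"))
print(proj(g,(583,-70,185)),proj(g,(571.5,75,252)))
a=f["pixels"];t=grab_frame("top")["pixels"]
cv2.imwrite("pics/w2.png",a)
```

```text
17.2 [ 588.45 -129.62  318.97] yaw 94.58 F [-0.61  0.34 -0.23] M [ 0.006 -0.101 -0.023] w 0.72 g 0.0 q6 -21.4
(np.float64(278.5590890004864), np.float64(137.11213139083668)) (np.float64(278.01726868732607), np.float64(-106.75764513367645))
```

View pics/w2.png

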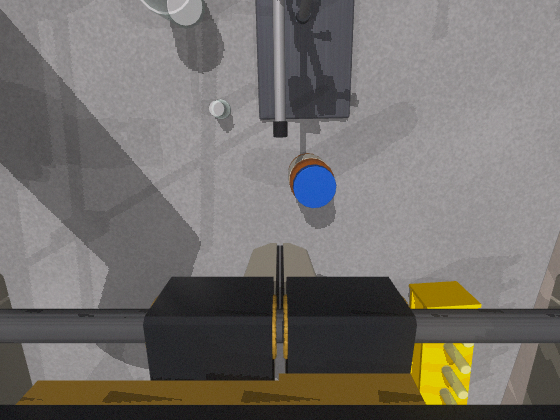

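The cap end is at (280,136), in line with the closed fingers at column 280. The bottle is at (315,185), low and to the side.

Call:
move_arm(steps=[0,0,-0.6,0,0,0,0,0,-0.6,0,0,0,0,0,-0.6,0,0,0,0,0,-0.6,0,0,0,0,0,-0.66,0,0,0,-0.02,0.3,0,0,0,0,-0.02,0.3,0,0,0,0,-0.01,0.1,0,0,0,0,0,0,0,0,0,0])

```text
t: 18.42
ee_pos: [586.4, -94.7, 166.7]
tool_rot: [[-0.084, 0.996, 0.001], [0.996, 0.084, -0.0], [-0.001, 0.001, -1.0]]
force: [0.0, -0.1, -0.8]
width: 0.7
grasp_force: 0.0
```

Run:
```python
exec(open("st.py").read())
from h import *
import cv2
f=grab_frame("scene");c=f["pixels"][150:300,170:370];cv2.imwrite("pics/s3.png",cv2.resize(c,None,fx=4,fy=4,interpolation=cv2.INTER_CUBIC))
```

```text
18.425 [586.35 -94.73 166.65] yaw 94.85 F [ 0.05 -0.08 -0.77] M [-0.011 -0.05  -0.017] w 0.69 g 0.0 q6 -18.5
```

View pics/s3.png

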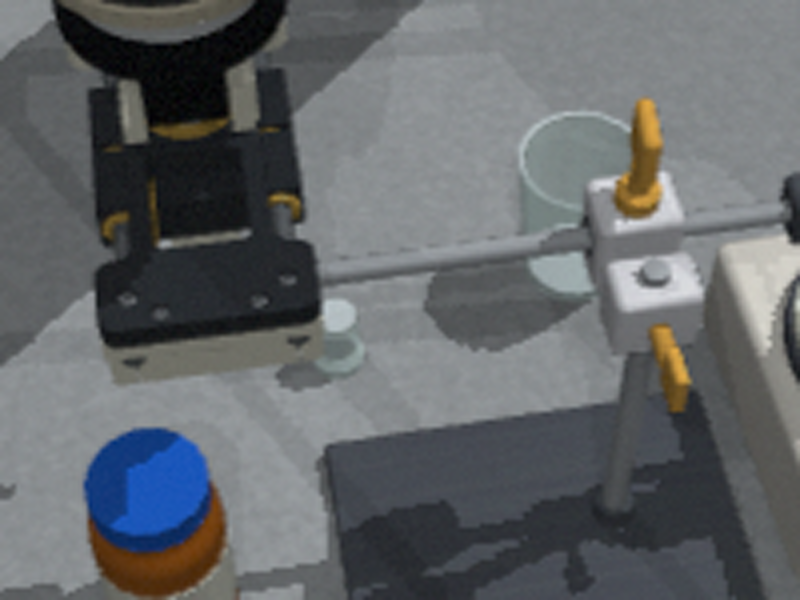

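The picture shows the gripper beyond the tail with nothing touched. The wing now points across the rod at about (647,140). Next is a slow approach.

Call:
move_arm(steps=[-0.004,0.05,0,0,0,0,-0.004,0.05,0,0,0,0,-0.004,0.05,0,0,0,0,-0.002,0.02,0,0,0,0,-0.002,0.02,0,0,0,0])

```text
t: 19.1
ee_pos: [585.2, -85.7, 165.6]
tool_rot: [[-0.084, 0.996, -0.0], [0.996, 0.084, -0.0], [-0.0, -0.0, -1.0]]
force: [-0.4, 1.0, -0.2]
width: 0.7
grasp_force: 0.0
```

Call:
move_arm(steps=[-0.002,0.02,0,0,0,0,-0.002,0.02,0,0,0,0,0,0,0,0,0,0])

```text
t: 19.48
ee_pos: [585.0, -83.7, 165.6]
tool_rot: [[-0.084, 0.996, -0.0], [0.996, 0.084, 0.0], [0.0, -0.0, -1.0]]
force: [-0.5, 0.2, 0.9]
width: 0.6
grasp_force: 0.0
```

Call:
move_arm(steps=[-0.002,0.02,0,0,0,0,0,0.01,0,0,0,0,0,0,0,0,0,0])

```text
t: 19.85
ee_pos: [584.9, -82.2, 165.6]
tool_rot: [[-0.084, 0.996, 0.0], [0.996, 0.084, -0.0], [-0.0, 0.0, -1.0]]
force: [-1.1, -0.6, -0.2]
width: 0.2
grasp_force: 0.0
```

Call:
move_arm(steps=[-0.001,0.015,0,0,0,0,0,0,0,0,0,0])

```text
t: 20.1
ee_pos: [584.8, -81.5, 165.7]
tool_rot: [[-0.084, 0.996, 0.0], [0.996, 0.084, -0.0], [-0.0, 0.0, -1.0]]
force: [0.5, -0.7, -0.4]
width: 0.6
grasp_force: 0.0
```

Call:
move_arm(steps=[-0.001,0.015,0,0,0,0,0,0,0,0,0,0])

```text
t: 20.35
ee_pos: [584.7, -80.7, 165.6]
tool_rot: [[-0.084, 0.996, -0.0], [0.996, 0.084, 0.0], [0.0, -0.0, -1.0]]
force: [-0.5, 0.1, -0.4]
width: 0.7
grasp_force: 0.0
```

Call:
move_arm(steps=[-0.001,0.015,0,0,0,0,0,0,0,0,0,0])

```text
t: 20.6
ee_pos: [584.7, -80.0, 165.6]
tool_rot: [[-0.084, 0.996, 0.0], [0.996, 0.084, 0.0], [0.0, 0.0, -1.0]]
force: [0.2, -0.1, 0.2]
width: 0.7
grasp_force: 0.0
```

Call:
move_arm(steps=[-0.001,0.015,0,0,0,0,0,0,0,0,0,0])

```text
t: 20.85
ee_pos: [584.7, -79.5, 165.7]
tool_rot: [[-0.084, 0.996, 0.0], [0.996, 0.084, -0.0], [-0.0, 0.0, -1.0]]
force: [-0.0, -1.9, -0.6]
width: 0.4
grasp_force: 1.1
```

Call:
move_arm(steps=[-0.001,0.012,0,0,0,0,0,0,0,0,0,0])

```text
t: 21.1
ee_pos: [584.7, -79.3, 165.7]
tool_rot: [[-0.084, 0.996, 0.0], [0.996, 0.084, -0.001], [-0.001, 0.0, -1.0]]
force: [0.3, -5.8, 0.2]
width: 0.9
grasp_force: 2.9
```

Contact: 5.8 N now, so I'll add a little more and hold.

Call:
move_arm(steps=[-0.001,0.008,0,0,0,0,0,0,0,0,0,0])

```text
t: 21.35
ee_pos: [584.7, -79.3, 165.7]
tool_rot: [[-0.084, 0.997, 0.0], [0.996, 0.084, -0.002], [-0.002, 0.0, -1.0]]
force: [0.6, -7.5, -0.5]
width: 0.5
grasp_force: 3.9
```

Call:
move_arm(steps=[0,0.004,0,0,0,0,0,0,0,0,0,0,0,0,0,0,0,0,0,0,0,0,0,0])

```text
t: 21.85
ee_pos: [584.7, -79.2, 165.7]
tool_rot: [[-0.084, 0.997, 0.0], [0.996, 0.084, -0.002], [-0.002, 0.0, -1.0]]
force: [1.1, -9.1, -1.3]
width: 0.3
grasp_force: 4.4
```

Call:
move_arm(steps=[0,0.002,0,0,0,0,0,0,0,0,0,0,0,0,0,0,0,0,0,0,0,0,0,0,0,0,0,0,0,0])

```text
t: 22.48
ee_pos: [584.7, -79.2, 165.7]
tool_rot: [[-0.084, 0.997, 0.0], [0.997, 0.084, -0.002], [-0.002, 0.0, -1.0]]
force: [-0.1, -9.8, -0.3]
width: 0.3
grasp_force: 4.6
```

Call:
move_arm(steps=[0,-0.03,0,0,0,0,0.02,-0.2,0,0,0,0,0.03,-0.4,0,0,0,0,0.03,-0.4,0,0,0,0,0,0,0.6,0,0,0,0,0,0.6,0,0,0,0,0,0.6,0,0,0,0,0,0,0,0,0,0,0,0,0,0,0])

```text
t: 23.6
ee_pos: [588.2, -130.0, 254.5]
tool_rot: [[-0.083, 0.997, -0.001], [0.997, 0.083, 0.0], [0.001, -0.001, -1.0]]
force: [0.4, 0.2, 0.3]
width: 0.3
grasp_force: 0.0
```

Run:
```python
exec(open("st.py").read())
import pickle,cv2,numpy as np
_,d=pickle.load(open("f0.pkl","rb"))
b=grab_frame("top")["pixels"]
# shift of the cap/rod & bottle between start and now
for n,(y,x,h,w) in dict(armclamp=(190,195,22,30),beaker=(250,230,40,40),stopper=(238,300,20,20),bottle=(165,335,35,35)).items():
    (sh,r)=cv2.phaseCorrelate(*[np.float32(cv2.cvtColor(i[y:y+h,x:x+w],6)) for i in (d["top"]["pixels"],b)]);print(n,np.round(sh,2),round(r,2))
```

```text
23.6 [ 588.16 -129.99  254.51] yaw 94.77 F [0.42 0.15 0.33] M [-0.092 -0.06   0.002] w 0.33 g 0.0 q6 -21.7
armclamp [0.06 0.02] 1.0
beaker [ 0.05 -0.03] 1.03
stopper [-0.12  0.28] 1.08
bottle [-0.06 -4.15] 0.08
```

The clamp, beaker and stopper haven't moved. The gripper hides the bottle in this view, which explains the poor match there, and the fingers stayed about 50 mm above it throughout.

```bash
python3 -c "
from plant import *
print(ticket.sign_off())"
```

```text
the job is handed in; nothing more can be done
None
```

I tightened the wing screw to about 0.29 N·m by the wrist reading and held it there for 1 s. I then let go and pushed the rod tail with about 9–10 N for 1 s: the arm did not slip. The beaker and stopper did not shift. I could not check the bottle in the last picture, but nothing came near it. The job is handed in at about 24 s; no verdict was returned.

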